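Charge the cleaning brush at the plunger can and kit it

ROBOT

A 7-joint arm with a two-finger parallel gripper is mounted at the origin on the work surface. World frame = base frame: x ahead of the robot, y to its left, z up, the work surface at z = 0. Lengths are in mm, angles in rad, forces in N, time in s.
With the tool pointing down it reaches from about 400 to 875 mm from the base axis. Payload 19.3 kg.
Tool frame: the origin (TCP) lies at the very end of the fingers, on their centre line; the grasp point (between the pads) lies 19 mm behind it (grip_point_offset is the z of the grasp point in the tool frame, in mm); z points along the fingers, x is the direction in which the jaws open and shut, and the axes are right-handed (so a half turn about z gives the same grasp; the last joint's range is limited). The gripper opens to 85 mm and grips with 20 to 120 N. Pads are 22 mm wide; open, the fingers measure 114 mm over their backs; the gripper's body (76 mm by 85 mm) begins 54 mm behind the grasp point. The pads swing forward as they close: fully open they stand 13 mm farther back than shut.
Start: joints at [1.218, 0.521, -0.036, 1.599, 0.021, 1.021, -0.113], TCP at [174.375, -600.173, 231.291] pointing down, gripper open.
Joint ranges: [-2.91, 2.91], [-0.3, 2.13], [-1.5, 1.42], [0.17, 2.43], [-1.26, 4.41], [0.16, 1.93], [-2.52, 2.52]. Speed limits (rad/s): [1.89, 1.89, 2.39, 2.39, 3.01, 3.01, 3.01].

INTERFACE

Orientations are given as a 3x3 rotation matrix whose columns are the frame's x, y, z axes.
In Python, from workcell import movep, movel, goto_joints, open_gripper, clamp, wait, inverse_kinematics, read_state, camera, PlanningError, finish_job, grip_point_offset gives the robot as it stands. Calls block until the motion is done:
- movep(position, orientation): joint-space move of the TCP to a pose.
- movel(position, frame=None, max_speed=150, guard=None): straight line of the TCP; frame=None keeps the orientation; max_speed is the mean speed in mm/s. With guard (N) it stops when the force on the tool has changed by that much, and returns True; else False.
- goto_joints(angles): joint-space move.
- open_gripper() and clamp(): open the fingers fully, or close them until they stop; the grip force is fixed at half the most.
- wait(seconds).
- inverse_kinematics(position, orientation): joint angles nearest the present ones, or None.
- read_state(): the state.
- camera(name): name is "scene" or "top"; returns a dict with "image" (480x640x3 uint8, blue, green, red), "range_z" (480x640 float32, mm along the optical axis (not along the pixel's ray), 0 where there is no reading), "fx", "fy", "cx", "cy" (pixels), "cam_to_world" (4x4, takes a point from camera to world coordinates). Camera axes: x right, y up, looking along -z (the intrinsics and any distortion apply to the point x, -y, -z); pixel columns grow to the right and rows downward; lengths in mm; the calibration is good to about 2 mm. A picture is of the moment at which its call begins.
A pose or a line that the arm cannot do raises PlanningError and nothing moves.
- finish_job(): hands the job in, once; it reports no verdict.
The state is a dict: "time": time; "qpos": joint angles; "qvel": joint speeds; "joint_efforts": joint torques, N m; "eef_pos": TCP position; "tool_rot": TCP orientation; "ft_force": force on the tool from outside, world axes, zero at the start; "torque": the same for the moment, N m; "finger_gap": finger opening in mm.
Only numpy, scipy, OpenCV 4.12 (cv2) and the standard library are available. Lean on these libraries where they do the work, as an engineer would, in place of code of your own. Each camera call takes 0.05 s, during which the arm holds its last target.

TASK

Pick up the yellow cleaning brush, hold it slanting with the bristles down, and dip them into the red plunger can so that they push its sprung pan about a centimetre down, without driving the pan onto its stop, for about half a second. Then lay the brush gently, not dropped, in the tray compartment with the blue liner: flat on the same face as it lay at first, bristles over the black end, and let go. Leave the scraper, the wrench and the two loose sleeves where they are.

Things in the scene. Friction and masses are not known exactly. Their poses are not given: they have to be found in the camera images.
- brush: Parts-cleaning brush lying on the bench, 200 mm long, 90 g: yellow box-shaped handle (x -100 to +25 mm, 24 mm wide, 22 mm high, black end), steel ferrule, stiff black bristle block 40 mm long, 22 mm wide, 16 mm high, at the +x end. Origin: middle of its length, on the underside; x points to the bristles, z up. Balance point about 20 mm behind the origin (handle side).
- brush_tip (a point): Centre of the end face of the bristles (100 mm from the brush's origin along its x, 11 mm above the underside).
- can: Red round plunger can fixed on a 150 mm square steel base plate, upright, 110 mm high, outer diameter 124 mm, open mouth of 114 mm, wall 5 mm. Origin: centre of its underside.
- can_rim (a point): Centre of the can's open mouth, at rim height (110 mm above the bench).
- pan (a joint): How far the brass sprung pan (flat disc, diameter 108 mm, filling the can's mouth) is pushed down, m: 0 at rest, 0.020 on its stop. It rests 12 to 34 mm below the rim, differently each time, and this level is not reported: feel for it. It begins to give at about 2 N and takes 0.35 N more per mm; it springs back.
- tray: Grey kit tray fixed to the bench, 240 x 253 mm, three compartments side by side, each 230 mm long (along the tray's x) and 77 mm wide, walls 20 mm high and 5 mm thick, floor 5 mm above the bench. Origin: centre of its underside.
- liner: Blue liner, 222 x 70 x 2 mm, fixed in the one empty compartment (which one varies). Origin: centre of its underside, which is 5 mm above the bench; x along the compartment. Its black 45 mm end is at -x, nearer the robot: bristles go there. Lying right, the brush's origin is at the liner's origin, 2 mm up, its x pointing to the liner's -x.
- scraper: Red-handled scraper, 195 mm long, 18 mm high, lying in another compartment of the tray; leave alone. Origin: middle of its underside.
- wrench: Steel wrench, 170 mm long, 8 mm high, lying in the remaining compartment; leave alone. Origin: middle of its underside.
- sleeve_a: Loose aluminium sleeve standing on the bench, diameter 44 mm, 40 mm high; leave alone. Origin: centre of its underside.
- sleeve_b: Second loose aluminium sleeve, the same; leave alone.
There are look-alikes about, which are no part of the job. Of the things like the can, leave any that is orange; of the rest the smaller one is meant.

How it is judged (in metres and radians):
On the way, in this order (a step that is already met when the one before it is completed fails the run):
1. The gripper holds the brush with its bristle end inside the can's mouth (within 50 mm of the axis, at least 6 mm below the rim) and the pan pushed down 5 to 16 mm, for 0.3 s (value of joint pan between 0.005 and 0.016 m and horizontal distance between brush_tip and can_rim below 0.05 m and z of brush_tip in the frame of can_rim below -0.006 m and contact force between the fingers and brush above 2 N), for 0.3 s.
2. The brush is out of the can, with its bristle end at least 10 mm above the rim (z of brush_tip in the frame of can_rim above 0.01 m and value of joint pan below 0.003 m and contact force between the fingers and brush above 2 N), for 0.05 s.
3. The brush is set down in the lined compartment while still in the gripper (x of brush in the frame of liner between -0.02 and 0.02 m and y of brush in the frame of liner between -0.027 and 0.027 m and x of brush_tip in the frame of liner below -0.06 m and z of brush in the frame of liner between -0.002 and 0.008 m and angle between brush's own z axis and vertical below 0.12 rad and contact force between the fingers and brush above 2 N), for 0.05 s.
At the end, for the whole second after the job is handed in: The brush lies released and still on the liner, bristles over its black end: within 20 mm along, 27 mm across, at most 8 mm above the liner's underside, level within 7 degrees, same face up; the pan is back up (3 mm); scraper, wrench and sleeves within 20 mm of their start (x of brush in the frame of liner between -0.02 and 0.02 m and y of brush in the frame of liner between -0.027 and 0.027 m and x of brush_tip in the frame of liner below -0.06 m and z of brush in the frame of liner between -0.002 and 0.008 m and angle between brush's own z axis and vertical below 0.12 rad and linear speed of brush below 0.02 m/s and value of joint pan below 0.003 m and distance of each of scraper, wrench, sleeve_a, sleeve_b from where it was at the start of the episode below 0.02 m); the robot touches nothing.
It fails at once if The pan is driven onto its stop (more than 18.5 mm down) (value of joint pan above 0.0185 m).
It fails at once if The brush is banged or pressed into the tray with more than 60 N (contact force between brush and tray above 60 N or contact force between brush and liner above 60 N).
It fails at once if A scraper, wrench or sleeve is shifted more than 30 mm (distance of any of scraper, wrench, sleeve_a, sleeve_b from where it was at the start of the episode above 0.03 m).
It also fails if it takes over 51 s, if anything falls off the work surface, if the arm or the gripper's body presses on something with over 40 N, if the wrist force passes 120 N, or if a joint passes its speed limit or range.

## Working session

There is one attempt and no reset: what is moved stays moved. The work goes in short steps, each a Python script; the robot and the scene stay as the last script left them, time stands still between calls to the robot, and variables do not carry over. Pictures are saved under pics/ and viewed, and the job is handed in when it is done.

```bash
ls; mkdir -p pics; cat > h.py <<'E'
import numpy as np, cv2, pickle
from workcell import *
E
python3 - <<'E'
from h import *
d={n:camera(n) for n in("scene","top")}
pickle.dump(d,open('c0.pkl','wb'))
for n in d:
    c=d[n]; cv2.imwrite(f'pics/{n}0.png',c['image']); print(n,{k:v for k,v in c.items() if k not in('image','range_z')},(c['range_z']>0).mean())
print(read_state(),grip_point_offset)
E
```

```text
pics
scene {'fx': 613.0810191155559, 'fy': 613.0810191155559, 'cx': 319.7062061112328, 'cy': 230.9141708977465, 'cam_to_world': array([[-7.73361346e-01, -3.82556544e-01,  5.05532115e-01,
         1.17469270e+03],
       [ 6.33964908e-01, -4.65601859e-01,  6.17497696e-01,
         1.00109071e+03],
       [-8.51091924e-04,  7.98038470e-01,  6.02605905e-01,
         9.65038061e+02],
       [ 0.00000000e+00,  0.00000000e+00,  0.00000000e+00,
         1.00000000e+00]])} 0.9961653645833334
top {'fx': 472.4026876181205, 'fy': 472.4026876181205, 'cx': 320.7872220494495, 'cy': 242.47237373754268, 'cam_to_world': array([[ 2.59723233e-02,  9.82226041e-01, -1.85896322e-01,
         2.19217421e+02],
       [-9.99293064e-01,  3.05661394e-02,  2.18879832e-02,
         1.22645536e+02],
       [ 2.71810800e-02,  1.85196423e-01,  9.82325544e-01,
         1.25677439e+03],
       [ 0.00000000e+00,  0.00000000e+00,  0.00000000e+00,
         1.00000000e+00]])} 0.9959375
{'time': 0.1, 'qpos': array([ 1.21779003,  0.52194827, -0.03632775,  1.59989832,  0.02120147,
        1.02106751, -0.11281808]), 'qvel': array([ 0.00049881, -0.0015504 ,  0.00071616, -0.00097089, -0.00021676,
       -0.00140139,  0.00106699]), 'joint_efforts': array([ 3.90609828e-03, -9.28500366e+01,  1.98431052e+00, -3.70539415e+01,
        1.81744806e-02,  5.27688913e-03,  4.03366607e-05]), 'eef_pos': array([ 174.30409378, -599.92719831,  230.80596345]), 'tool_rot': array([[ 2.79023592e-01, -9.60284193e-01, -3.21858717e-04],
       [-9.60283792e-01, -2.79023771e-01,  8.79441803e-04],
       [-9.34320295e-04,  6.36906978e-05, -9.99999561e-01]]), 'ft_force': array([-0.2190765 , -0.47897568,  0.48258088]), 'torque': array([ 0.0759856 , -0.0383212 ,  0.02250343]), 'finger_gap': 85.51830183899803} -18.700000000000003
```

View pics/scene0.png

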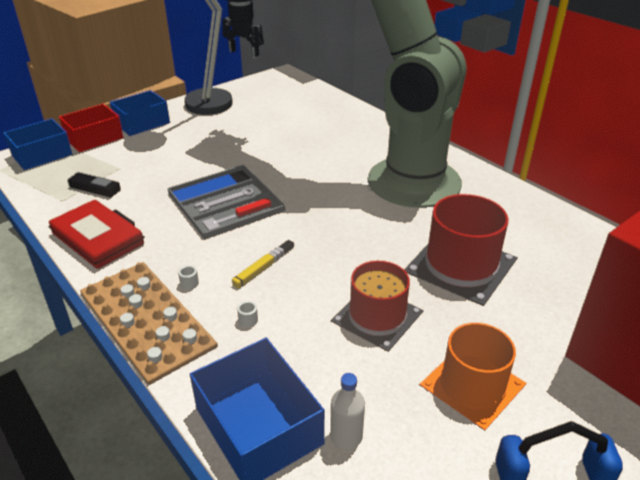

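View pics/top0.png

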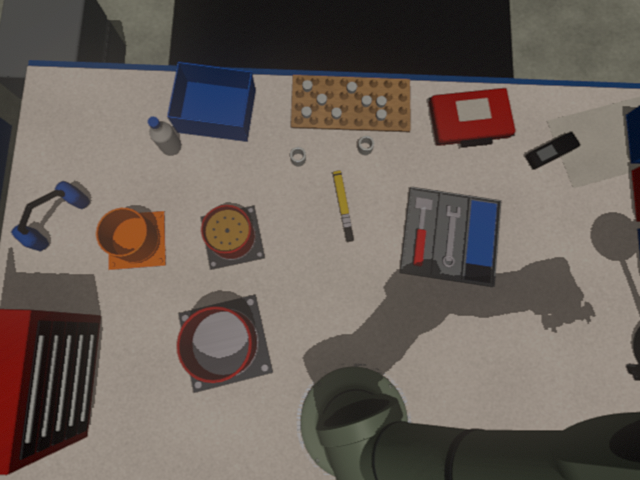

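The top view shows a yellow brush at about (342,205), bristles at the lower end (349,238). Can look-alikes in the top view are the small red can with brass pan (228,231), the big red can (217,343) and the orange can (131,235). The small red one is meant. The blue liner is in the right compartment (482,240), with its black end at the bottom. Next I'll take close crops.

```bash
cat >> h.py <<'E'
def ray(c,u,v,z):
    M=c['cam_to_world']; d=M[:3,:3]@np.array([(u-c['cx'])/c['fx'],-(v-c['cy'])/c['fy'],-1.]); o=M[:3,3]
    return o+d*(z-o[2])/d[2]
def pts(c,mask):
    v,u=np.nonzero(mask&(c['range_z']>0)); r=c['range_z'][v,u].astype(float)
    p=np.c_[(u-c['cx'])/c['fx']*r,-(v-c['cy'])/c['fy']*r,-r]
    M=c['cam_to_world']; return p@M[:3,:3].T+M[:3,3]
E
python3 - <<'E'
from h import *
d=pickle.load(open('c0.pkl','rb')); t=d['top']['image']; s=d['scene']['image']
R=lambda i,x0,x1,y0,y1:cv2.resize(i[y0:y1,x0:x1],(400,300),interpolation=cv2.INTER_CUBIC)
a=np.vstack([np.hstack([R(t,320,372,165,204),R(t,320,372,204,243)]),np.hstack([R(t,390,510,185,275+20-5),R(t,180,280,195,270)])])
cv2.imwrite('pics/crop0.png',a)
a=np.hstack([R(s,226,306,230,290),R(s,330,430,255,330)])
cv2.imwrite('pics/crop1.png',a)
for n in d:
    c=d[n]; hsv=cv2.cvtColor(c['image'],cv2.COLOR_BGR2HSV)
    y=cv2.inRange(hsv,(22,150,100),(33,255,255)); 
    k,l,st,ce=cv2.connectedComponentsWithStats(y)
    for i in range(1,k):
        if st[i,4]>60:
            print(n,'yel',st[i],ce[i]); ys,xs=np.nonzero(l==i); print(cv2.boxPoints(cv2.minAreaRect(np.c_[xs,ys].astype(np.float32))).tolist())
            P=pts(c,l==i); print(np.percentile(P[:,2],[5,50,95]))
    g=ray(c,320,240,0); 
    bench=pts(c,(np.indices((480,640))[1]%16==0)); 
    b=bench[(abs(bench[:,2])<15)&(abs(bench[:,0]-550)<250)]; print(n,'bench z',np.percentile(b[:,2],[10,50,90]))
E
```

```text
scene yel [521   0  47 179 963] [545.19522326  80.27102804]
[[518.0145874023438, 176.79660034179688], [561.0370483398438, -1.4393398761749268], [567.6842651367188, 0.1651611328125], [524.6618041992188, 178.40110778808594]]
[-379.82953421    2.22796679  274.79031235]
scene yel [233 254  40  30 329] [253.09118541 268.32522796]
[[231.770263671875, 278.8783874511719], [269.229736328125, 252.1216278076172], [273.75677490234375, 258.4594421386719], [236.29730224609375, 285.2161865234375]]
[17.47331084 23.27864516 26.96712326]
scene bench z [-0.62604941  2.26620846  6.61302617]
top yel [334 175  14  39 276] [340.83695652 193.9057971 ]
[[333.5384826660156, 175.6923065185547], [340.4615783691406, 174.3076934814453], [348.0769348144531, 212.3845977783203], [341.1538391113281, 213.7692108154297]]
[17.35533291 21.82694526 26.09986848]
top bench z [-3.00268076  0.56252998  4.72779798]
```

View pics/crop0.png

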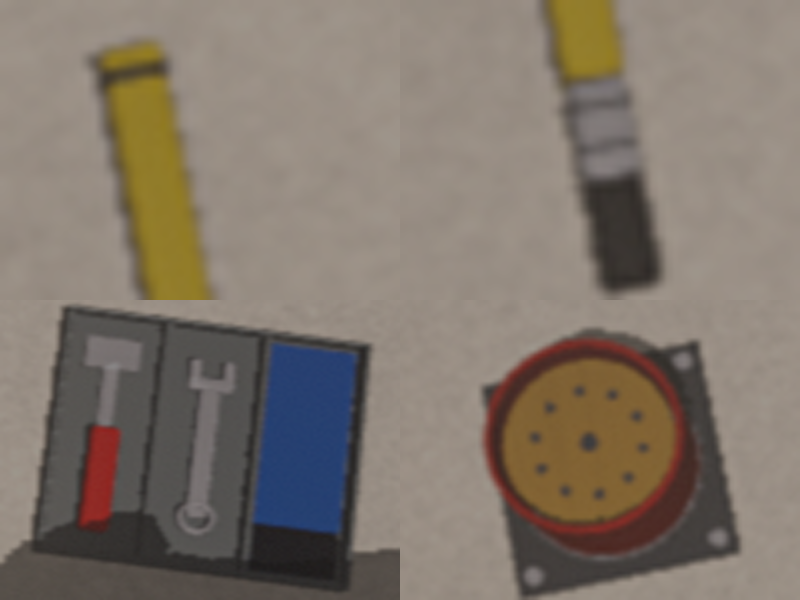

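View pics/crop1.png

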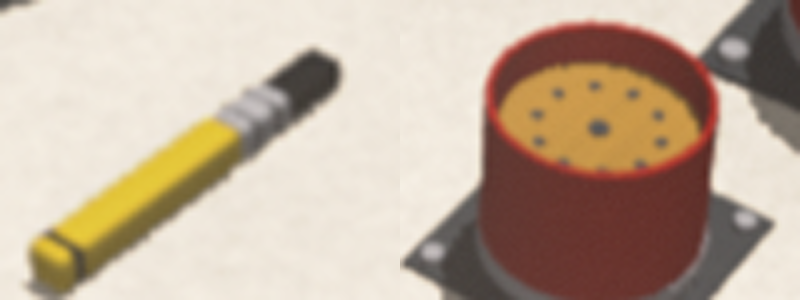

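The crops confirm the brush (yellow handle, bristles toward the robot), the small red can with brass pan, and a blue/black liner in the right compartment.

```bash
python3 - <<'E'
from h import *
d=pickle.load(open('c0.pkl','rb'))
np.set_printoptions(precision=1,suppress=True)
for n in d:
    c=d[n]; im=c['image']; hsv=cv2.cvtColor(im,cv2.COLOR_BGR2HSV); V,U=np.indices((480,640))
    def roi(m,x0,x1,y0,y1): return (m>0)&(U>=x0)&(U<x1)&(V>=y0)&(V<y1)
    t=n=='top'
    # yellow -> world at z=22
    m=roi(cv2.inRange(hsv,(20,120,80),(34,255,255)),*((325,360,165,225) if t else (225,285,240,295)))
    cs,_=cv2.findContours(m.astype(np.uint8),0,1); k=max(cs,key=len)[:,0]
    W=np.array([ray(c,u,v,22)[:2] for u,v in zip(U[m],V[m])],np.float32)
    r=cv2.minAreaRect(W); print(n,'yellow',r,W.mean(0)); 
    vx=cv2.fitLine(W,cv2.DIST_L2,0,.01,.01).ravel();print(vx)
    P=pts(c,m); print(' depth mean',P.mean(0))
    # bristle
    Pd=roi((hsv[...,2]<90).astype(np.uint8),*((340,356,225,245) if t else (272,300,236,258)))
    W=np.array([ray(c,u,v,15)[:2] for u,v in zip(U[Pd],V[Pd])],np.float32); print(' dark',len(W),cv2.minAreaRect(W))
    # liner
    b=roi(cv2.inRange(hsv,(100,120,50),(125,255,255)),*((465,505,190,290) if t else (170,270,165,240)))
    k_,l,st,_=cv2.connectedComponentsWithStats(b.astype(np.uint8)); i=1+np.argmax(st[1:,4]); b=l==i
    W=np.array([ray(c,u,v,7)[:2] for u,v in zip(U[b],V[b])],np.float32); r=cv2.minAreaRect(W); print(' liner',r,W.mean(0)); print(cv2.boxPoints(r))
    print(' liner depth',pts(c,b).mean(0))
    # pan
    p=roi(cv2.inRange(hsv,(12,90,80),(26,255,255)),*((195,265,195,270) if t else (345,412,262,305)))
    P=pts(c,p); print(' pan',P.mean(0),np.median(P[:,2]),len(P))
    # rim: bright red
    q=roi(cv2.inRange(hsv,(0,120,60),(9,255,255))|cv2.inRange(hsv,(172,120,60),(180,255,255)),*((195,265,195,270) if t else (345,415,255,335)))
    P=pts(c,q); 
    Z=P[P[:,2]>100]; print(' rimpts',len(Z),np.median(Z[:,2]),(Z.min(0)+Z.max(0))/2,Z.max(0)-Z.min(0), cv2.minEnclosingCircle(Z[:,:2].astype(np.float32)))
for u,v,z in[(336.9,170.7,22),(349.9,241.4,3),(349.9,241.4,11)]: print(ray(d['top'],u,v,z))
for q in[(409.5,187.1),(501,201.1),(494.4,285.8),(400.5,272.5)]: print('tray',ray(d['top'],*q,20))
E
```

```text
scene yellow ((600.7820434570312, 52.72641372680664), (133.44908142089844, 33.13687515258789), 11.777647972106934) [601.1  52.6]
[  1.    0.2 601.1  52.6]
 depth mean [599.9  50.7  20. ]
 dark 83 ((482.48382568359375, 23.740760803222656), (43.22677230834961, 23.74651336669922), 20.261547088623047)
 liner ((492.089599609375, -352.0702819824219), (59.48186492919922, 177.32131958007812), 83.5261459350586) [ 493.4 -352. ]
[[ 400.6 -371.6]
 [ 576.8 -391.6]
 [ 583.5 -332.5]
 [ 407.3 -312.5]]
 liner depth [ 495.7 -347.6   10.2]
 pan [459.  327.4  88.5] 88.07359853285789 1023
 rimpts 580 108.12529469821476 [466.7 336.2 107.9] [124.7 123.9  15.8] ((466.840576171875, 336.15338134765625), 64.44579315185547)
top yellow ((594.34423828125, 45.58264923095703), (122.05364227294922, 22.421491622924805), 11.494389533996582) [592.7  45.1]
[  1.    0.2 592.7  45.1]
 depth mean [593.1  45.1  21.6]
 dark 115 ((480.6361083984375, 21.507450103759766), (40.101226806640625, 21.19895362854004), 11.918813705444336)
 liner ((496.052734375, -342.2316589355469), (69.46414947509766, 176.86282348632812), 82.90528106689453) [ 494.8 -341.9]
[[ 404.  -365.8]
 [ 579.5 -387.6]
 [ 588.1 -318.7]
 [ 412.6 -296.8]]
 liner depth [ 494.7 -341.8    7.1]
 pan [465.8 335.   86.1] 86.45171035470571 1375
 rimpts 328 108.82668562596052 [464.1 333.3 108.3] [122.6 120.4  16.4] ((464.1333312988281, 333.9302978515625), 62.29938888549805)
[654.5  56.2  22. ]
[461.9  16.    3. ]
[460.3  16.6  11. ]
tray [ 615.2 -143.9   20. ]
tray [ 583.9 -395.5   20. ]
tray [ 350.9 -367.3   20. ]
tray [ 379.  -117.9   20. ]
```

```bash
cat >> h.py <<'E'
def unit(a): a=np.asarray(a,float); return a/np.linalg.norm(a)
def Rbrush(yaw,th=0):
    h=np.array([np.cos(yaw),np.sin(yaw),0]); z=np.array([0,0,1.])
    x=np.cos(th)*h-np.sin(th)*z; zz=np.sin(th)*h+np.cos(th)*z
    return np.c_[x,np.cross(zz,x),zz]
def Rtool(Rb,s): # s=+-1
    x=s*Rb[:,1]; z=-Rb[:,2]; return np.c_[x,np.cross(z,x),z]
def tcp_for_origin(o,Rb,g,hh): return np.asarray(o,float)+Rb@np.array([g,0,hh])
def tcp_for_tip(t,Rb,g,hh): return np.asarray(t,float)+Rb@np.array([g-100,0,hh-11])
BR=np.array([558.5,37.4,0]); BYAW=np.radians(191.5)
LN=np.array([473,-338.7,5]); LYAW=np.radians(172.9)
CAN=np.array([465,334.5,110])
E
python3 - <<'E'
from h import *
np.set_printoptions(precision=2,suppress=True)
d=pickle.load(open('c0.pkl','rb'))
for n in d:
    c=d[n]; P=pts(c,np.ones((480,640),bool)); m=(abs(P[:,0]-174)<90)&(abs(P[:,1]+600)<90)&(P[:,2]>150)
    print(n,m.sum(),np.sort(P[m][:,2])[:25:3] if m.any() else '')
for s in(1,-1):
    Rb=Rbrush(BYAW); print(s,'grasp',inverse_kinematics(tcp_for_origin(BR,Rb,0,10),Rtool(Rb,s)))
    Rb=Rbrush(LYAW); print(s,'place',inverse_kinematics(tcp_for_origin(LN+[0,0,2],Rb,0,10),Rtool(Rb,s)), inverse_kinematics(tcp_for_origin(LN+[0,0,150],Rb,0,10),Rtool(Rb,s)))
    for yw in(160,191,216,240,270):
        for th in(40,50,60):
            Rb=Rbrush(np.radians(yw),np.radians(th))
            a=[inverse_kinematics(tcp_for_tip(CAN+[0,0,z],Rb,0,10),Rtool(Rb,s)) for z in(-30,60)]
            print(s,yw,th,a[0],a[1] is not None)
E
```

```text
scene 1443 [245.89 248.52 249.85 250.4  251.47 252.15 253.08 253.94 254.83]
top 189 [246.46 249.42 251.78 252.49 253.95 254.63 255.45 256.   257.53]
1 grasp [-0.07  0.75 -0.15  1.9   0.21  0.51 -1.73]
1 place [ 0.52  0.76  0.    1.85 -0.01  0.54 -1.17] [ 0.53  0.53 -0.02  1.78  0.01  0.83 -1.19]
1 160 40 [-0.34  0.75 -0.87  1.99  1.47  1.23  2.31] True
1 160 50 [-0.72  0.66 -0.45  2.06  1.46  1.14  2.13] True
1 160 60 [-0.82  0.73 -0.45  2.09  1.53  1.34  1.97] True
1 191 40 [-1.    0.55  0.16  2.17  1.93  0.36  2.16] False
1 191 50 [-0.76  0.57 -0.24  2.27  2.07  0.78  2.02] True
1 191 60 [-0.53  0.71 -0.66  2.35  2.14  1.26  2.01] True
1 216 40 [-0.41  0.55 -0.45  2.18  2.31  0.39  2.38] True
1 216 50 [-0.1   0.68 -0.86  2.31  2.45  0.77  2.39] True
1 216 60 None True
1 240 40 [-0.13  0.61 -0.65  2.14  2.78  0.16  2.42] True
1 240 50 [ 0.08  0.7  -0.86  2.25  3.    0.4   2.34] True
1 240 60 [ 0.29  0.9  -1.07  2.34  3.05  0.61  2.51] True
1 270 40 [ 0.05  0.71 -0.79  2.   -0.48  0.24 -0.06] True
1 270 50 [ 0.12  0.74 -0.75  2.06 -1.23  0.33  0.76] True
1 270 60 [ 0.4   0.95 -1.04  
[... 324 characters left out ...]
7  2.07  1.72  1.82 -1.09] True
-1 191 40 [-0.37  0.61 -0.66  2.14  1.78  0.76 -0.65] True
-1 191 50 [-0.29  0.71 -0.86  2.25  2.    1.1  -0.85] True
-1 191 60 [-0.37  0.78 -0.87  2.34  2.14  1.38 -1.03] True
-1 216 40 [ 0.14  0.91 -1.27  2.16  1.95  0.89 -0.1 ] True
-1 216 50 [ 0.15  0.94 -1.28  2.3   2.27  1.01 -0.36] True
-1 216 60 None True
-1 240 40 [ 0.25  0.92 -1.27  2.12  1.85  0.55  0.42] True
-1 240 50 [ 0.32  0.95 -1.27  2.24  2.36  0.54  0.01] True
-1 240 60 [ 0.4   1.06 -1.28  2.34  2.77  0.64 -0.24] True
-1 270 40 [ 0.32  1.   -1.29  1.99  0.98  0.43  1.76] True
-1 270 50 [ 0.43  1.06 -1.3   2.05  0.87  0.27  1.96] True
-1 270 60 [ 0.4   0.95 -1.04  2.09 -1.15  0.25 -2.28] True
```

```bash
python3 - <<'E'
from h import *
np.set_printoptions(precision=2,suppress=True)
lo=np.array([-2.91,-.3,-1.5,.17,-1.26,.16,-2.52]);hi=np.array([2.91,2.13,1.42,2.43,4.41,1.93,2.52])
for s in(1,-1):
    for yw in range(0,360,20):
        for th in(45,55):
            Rb=Rbrush(np.radians(yw),np.radians(th))
            a=[inverse_kinematics(tcp_for_tip(CAN+[0,0,z],Rb,0,10),Rtool(Rb,s)) for z in(-35,50)]
            if a[0] is None or a[1] is None: continue
            m=[np.minimum(q-lo,hi-q).min() for q in a]
            if min(m)>.2: print(s,yw,th,a[0],np.abs(a[0]-a[1]).max().round(2),np.round(m,2))
E
```

```text
1 0 45 [-0.01  1.1  -1.07  1.43  0.27  1.54  0.51] 0.11 [0.39 0.27]
1 160 55 [-0.93  0.67 -0.24  2.09  1.47  1.11  2.03] 0.41 [0.34 0.3 ]
1 280 45 [ 0.11  0.77 -0.79  1.97 -0.63  0.4   0.28] 0.22 [0.24 0.37]
1 280 55 [ 0.14  0.79 -0.7   1.99 -1.05  0.54  0.76] 0.32 [0.21 0.43]
1 300 45 [ 0.17  0.89 -0.94  1.81 -0.16  0.69  0.12] 0.14 [0.53 0.53]
1 300 55 [ 0.25  0.97 -0.94  1.79 -0.33  0.77  0.33] 0.13 [0.56 0.51]
1 320 45 [ 0.18  1.03 -1.08  1.67  0.11  1.01  0.12] 0.12 [0.42 0.38]
1 320 55 [ 0.2   1.08 -1.03  1.6  -0.07  1.11  0.29] 0.12 [0.47 0.44]
1 340 45 [ 0.1   1.09 -1.1   1.53  0.2   1.31  0.29] 0.11 [0.4  0.32]
1 340 55 [ 0.07  1.12 -0.99  1.43  0.02  1.42  0.44] 0.09 [0.51 0.41]
-1 140 45 [-0.36  0.88 -0.97  1.88  1.37  1.59 -1.07] 0.13 [0.34 0.27]
-1 160 45 [-0.37  0.79 -0.9   2.02  1.54  1.35 -0.92] 0.32 [0.41 0.29]
-1 160 55 [-0.36  0.94 -1.07  2.06  1.69  1.71 -1.04] 0.2 [0.22 0.31]
-1 180 45 [-0.46  0.65 -0.66  2.15  1.75  0.98 -0.85] 0.24 [0.28 0.33]
-1 200 45 [ 0.04  0.94 -1.28  2.21  2.02  1.2  -0.45] 0.38 [0.22 0.26]
-1 220 45 [ 0.17  0.93 -1.27  2.23  2.15  0.88 -0.19] 0.26 [0.2  0.23]
```

```bash
python3 - <<'E'
from h import *
np.set_printoptions(precision=2,suppress=True)
Rb=Rbrush(BYAW); R=Rtool(Rb,1); p=tcp_for_origin(BR,Rb,0,10)
movep(p+[0,0,110],R); print(read_state()['time'])
print(movel(p,None,120,guard=10)); s=read_state(); print(s['time'],s['eef_pos'],p)
clamp(); s=read_state(); print(s['time'],s['finger_gap'],s['eef_pos'],s['ft_force'])
for n in('top','scene'): cv2.imwrite(f'pics/g_{n}.png',camera(n)['image'])
movel(p+[0,0,30],None,60); s=read_state(); print(s['time'],s['finger_gap'],s['ft_force'])
c=camera('scene'); i=c['image'][160:300,180:367]; cv2.imwrite('pics/lift.png',cv2.resize(i,(800,600)))
E
```

```text
2.7583
False
3.825 [558.92  37.43  10.62] [558.5  37.4  10. ]
4.4417 22.376409546117724 [558.56  37.45  10.42] [-2.14 -0.97  9.29]
5.1917 22.580889791395194 [ 0.17  0.03 -1.43]
```

View pics/lift.png

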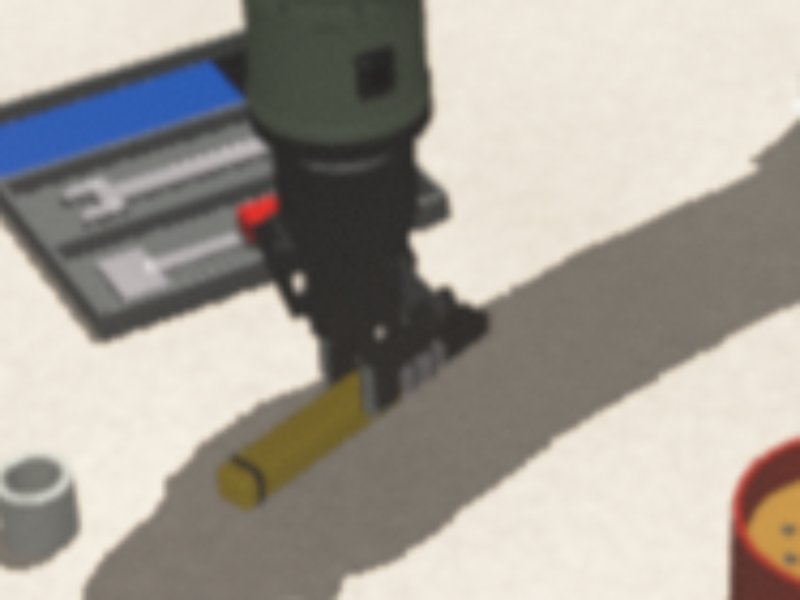

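```bash
cat >> h.py <<'E'
DY,DT=np.radians(310),np.radians(50)
RbD=Rbrush(DY,DT); RD=Rtool(RbD,1); hD=np.array([np.cos(DY),np.sin(DY),0])
def dip(z): return tcp_for_tip(CAN+5*hD+[0,0,z],RbD,0,10)
def fz(n=8):
    o=[]
    for _ in range(n): wait(.01); o.append(read_state()['ft_force'])
    return np.mean(o,0)
E
python3 - <<'E'
from h import *
np.set_printoptions(precision=2,suppress=True)
p=read_state()['eef_pos']; 
movel(p+[0,0,170],None,200)
movep(dip(60),RD); s=read_state(); print(s['time'],s['finger_gap'],s['eef_pos']-dip(60),s['ft_force'])
for n in('top','scene'):
    c=camera(n); i=c['image'][170:290,150:310] if n=='top' else c['image'][200:350,300:500]
    cv2.imwrite(f'pics/d_{n}.png',cv2.resize(i,(600,450)))
E
```

```text
7.875 22.302071743093503 [ 0.09 -0.28 -0.46] [-0.34  0.21 -0.89]
```

View pics/d_scene.png

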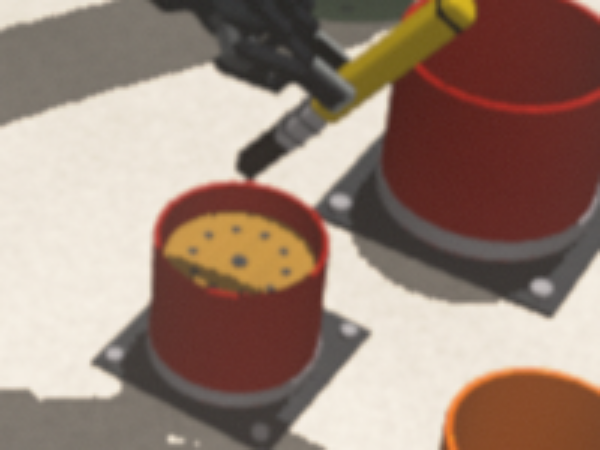

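View pics/d_top.png

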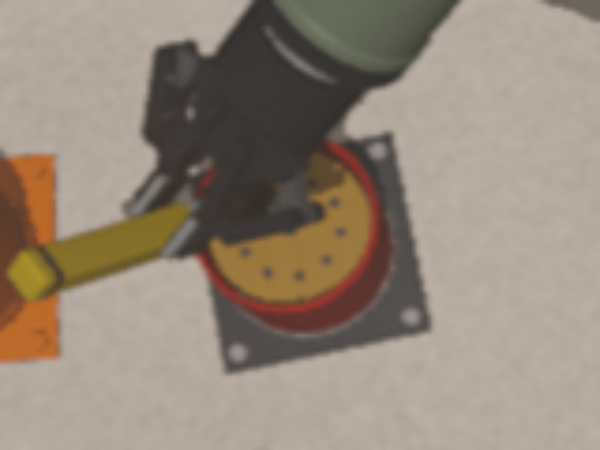

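```bash
python3 - <<'E'
from h import *
np.set_printoptions(precision=2,suppress=True)
d=pickle.load(open('c0.pkl','rb')); print(ray(d['top'],236.7,225.5,170), CAN+5*hD+[0,0,60])
print(ray(d['scene'],300+248/3,200+172/3,165))
movel(dip(4),None,80)
wait(.2); b=fz(); t0=read_state()['time']; print('base',b,t0)
hit=movel(dip(-32),None,12,guard=1.3)
s=read_state(); print(hit,s['time'],s['eef_pos']-dip(0),s['ft_force']-b, fz()-b)
E
```

```text
[459.25 296.75 170.  ] [468.21 330.67 170.  ]
[460.82 332.6  165.  ]
base [ 0.   -0.14 -1.13] 9.0917
True 10.9833 [ -0.18  -0.03 -20.93] [0.54 1.08 2.34] [0.51 1.52 1.6 ]
```

```bash
python3 - <<'E'
from h import *
np.set_printoptions(precision=2,suppress=True)
for n in('top','scene'):
    c=camera(n); i=c['image'][190:280,175:295] if n=='top' else c['image'][230:350,320:480]
    cv2.imwrite(f'pics/e_{n}.png',cv2.resize(i,(600,450),interpolation=cv2.INTER_CUBIC))
E
```

```text
(no output)
```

View pics/e_scene.png

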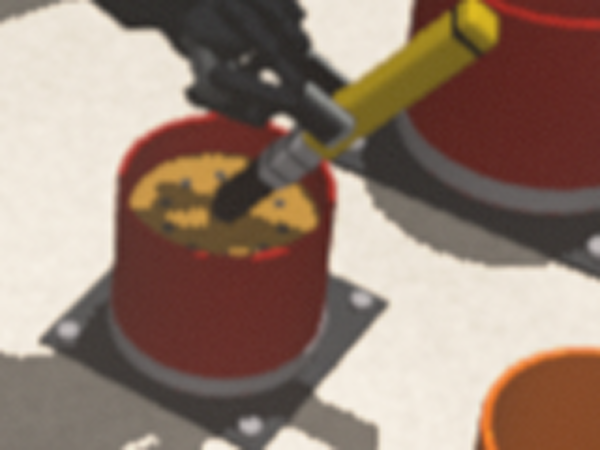

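View pics/e_top.png

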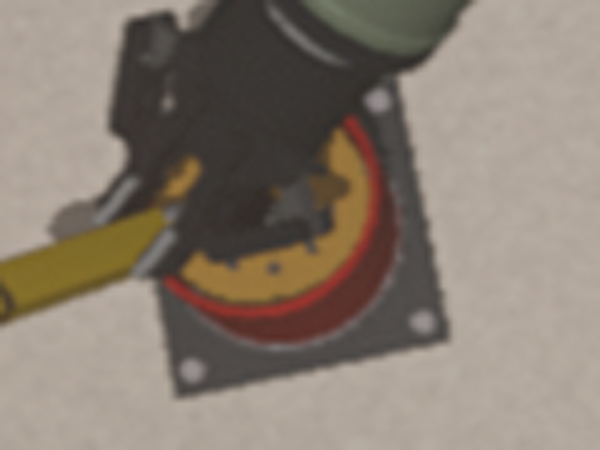

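The bristle tip touches the pan near its centre (scene crop (228,212)). Next I'll press about 10 mm deeper, watching the force.

```bash
python3 - <<'E'
from h import *
np.set_printoptions(precision=2,suppress=True)
b=np.array([0,-.14,-1.13]); z0=-20.5
for dz,sp in((-6,25),(-10.5,20)):
    movel(dip(z0+dz),None,sp); f=fz(10)-b; s=read_state(); print(dz,s['time'],s['eef_pos']-dip(z0),f,np.linalg.norm(f))
    if f[2]>7.3: break
wait(.55); f=fz(5)-b; s=read_state(); print(s['time'],f,s['finger_gap'])
c=camera('scene'); cv2.imwrite('pics/f.png',cv2.resize(c['image'][230:350,320:480],(800,600),interpolation=cv2.INTER_CUBIC))
E
```

```text
-6 11.6 [-0.11  0.09 -5.94] [-1.03  1.73  3.5 ] 4.037632350022862
-10.5 12.0583 [ -0.05   0.08 -10.41] [-1.46  2.11  5.19] 5.789156534827119
12.65 [-1.57  2.42  5.41] 22.128693935011736
```

View pics/f.png

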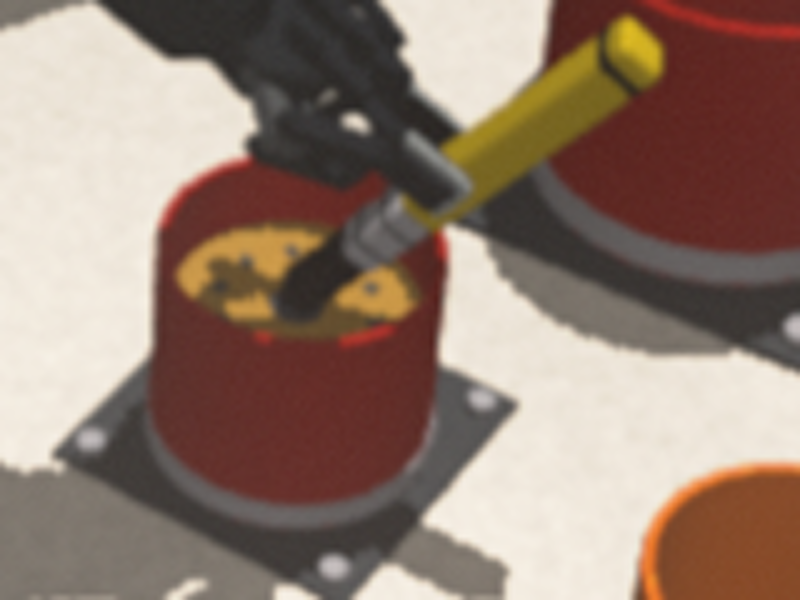

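The pan is pushed about 9.6 mm down by force (5.4 N) and about 10 mm by travel, held over 0.6 s. Next I'll withdraw and carry the brush over the tray.

```bash
python3 - <<'E'
from h import *
np.set_printoptions(precision=2,suppress=True)
movel(dip(70),None,120); s=read_state(); print(s['time'],s['finger_gap'])
wait(.1)
Rb=Rbrush(LYAW); R=Rtool(Rb,1); p=tcp_for_origin(LN+[0,0,2],Rb,0,10)
movep(p+[0,0,110],R); s=read_state(); print(s['time'],s['eef_pos']-p,s['finger_gap'],s['ft_force'])
movel(p+[0,0,45],None,100)
d={n:camera(n) for n in('top','scene')}; pickle.dump(d,open('c1.pkl','wb'))
t=cv2.resize(d['top']['image'][180:300,390:510],(400,400),interpolation=cv2.INTER_CUBIC)
c=cv2.resize(d['scene']['image'][140:260,150:270],(400,400),interpolation=cv2.INTER_CUBIC)
cv2.imwrite('pics/p.png',np.hstack([t,c]))
E
```

```text
13.6917 22.187263877231334
16.3417 [  0.43   0.75 109.86] 22.277974406937947 [ 0.22  0.73 -1.51]
```

View pics/p.png

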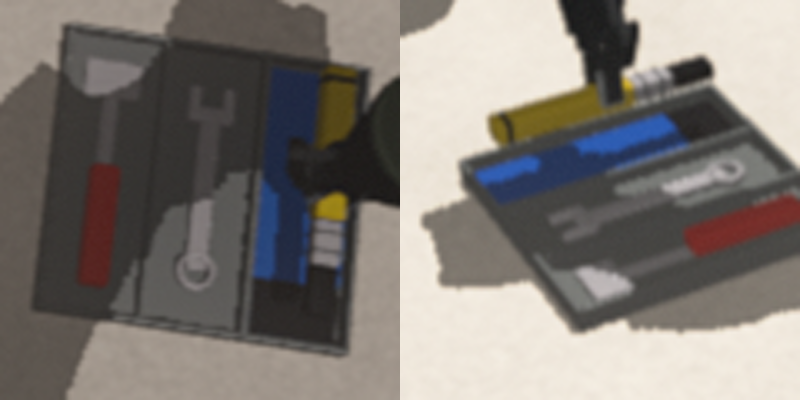

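```bash
python3 - <<'E'
from h import *
np.set_printoptions(precision=2,suppress=True)
d=pickle.load(open('c1.pkl','rb'))
Rb=Rbrush(LYAW)
for n in d:
    c=d[n]; hsv=cv2.cvtColor(c['image'],cv2.COLOR_BGR2HSV); m=cv2.inRange(hsv,(20,130,50),(34,255,255))>0
    V,U=np.indices(m.shape); m&=(U>465)&(U<505)&(V>190)&(V<260) if n=='top' else (U>165)&(U<235)&(V>150)&(V<190)
    P=pts(c,m); L=(P-LN)@Rb   # in target brush frame
    L=L[(L[:,2]>35)]
    print(n,len(L),np.percentile(L,[3,50,97],axis=0))
    T=L[L[:,2]>np.median(L[:,2])-4]
    A=np.c_[T[:,0],np.ones(len(T))]; print(' z slope',np.linalg.lstsq(A,T[:,2],rcond=None)[0],' y slope',np.linalg.lstsq(A,T[:,1],rcond=None)[0])
E
```

```text
top 272 [[-94.76 -14.72  61.21]
 [-55.21  -3.19  68.96]
 [ 21.     9.22 121.43]]
 z slope [ 0.1  77.06]  y slope [-0.01 -3.4 ]
scene 285 [[-98.34 -15.67  52.49]
 [-50.35  -8.78  66.52]
 [ 19.15   2.29  75.09]]
 z slope [ 0.01 69.83]  y slope [-0.   -7.75]
```

```bash
python3 - <<'E'
from h import *
np.set_printoptions(precision=2,suppress=True)
Rb=Rbrush(LYAW); R=Rtool(Rb,1); p=tcp_for_origin(LN+[0,0,2],Rb,0,10)
movel(p+[0,0,8],None,70); wait(.15); b=fz(); 
hit=movel(p-[0,0,4],None,15,guard=3); s=read_state(); print(hit,s['time'],s['eef_pos']-p,fz()-b,s['finger_gap'])
wait(.15)
d={n:camera(n) for n in('top','scene')}; pickle.dump(d,open('c2.pkl','wb'))
t=cv2.resize(d['top']['image'][180:300,390:510],(400,400),interpolation=cv2.INTER_CUBIC)
c=cv2.resize(d['scene']['image'][140:260,150:270],(400,400),interpolation=cv2.INTER_CUBIC)
cv2.imwrite('pics/q.png',np.hstack([t,c]))
E
```

```text
True 18.6833 [-0.   -0.05  0.45] [-1.31  0.65  9.53] 22.385892830435598
```

View pics/q.png

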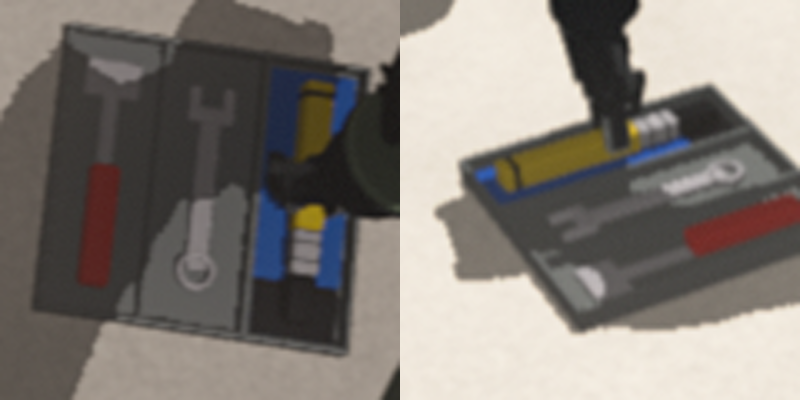

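```bash
python3 - <<'E'
from h import *
np.set_printoptions(precision=2,suppress=True)
p=read_state()['eef_pos']
movel(p+[0,0,.8],None,10); print(fz())
open_gripper(); s=read_state(); print(s['time'],s['finger_gap'],s['eef_pos']-p,s['ft_force'],fz())
movel(p+[0,0,140],None,80); print(read_state()['time'])
d={n:camera(n) for n in('top','scene')}; pickle.dump(d,open('c3.pkl','wb'))
t=cv2.resize(d['top']['image'][180:300,390:510],(400,400),interpolation=cv2.INTER_CUBIC)
c=cv2.resize(d['scene']['image'][140:260,150:270],(400,400),interpolation=cv2.INTER_CUBIC)
cv2.imwrite('pics/r.png',np.hstack([t,c]))
E
```

```text
[-0.26  0.16 -1.13]
19.9667 85.1911453088665 [-0.02 -0.01  0.79] [-0.84  0.56  0.54] [-0.37 -0.09 -0.06]
21.925
```

View pics/r.png

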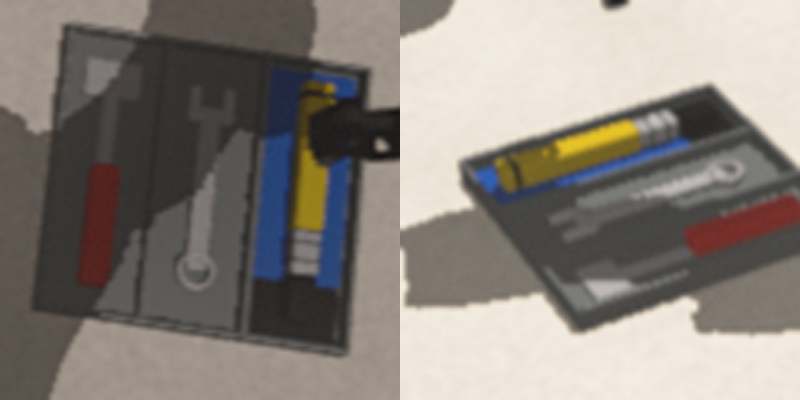

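```bash
python3 - <<'E'
from h import *
np.set_printoptions(precision=2,suppress=True)
Rb=Rbrush(LYAW)
d=pickle.load(open('c3.pkl','rb'))
for n in d:
    c=d[n]; hsv=cv2.cvtColor(c['image'],cv2.COLOR_BGR2HSV); m=cv2.inRange(hsv,(20,130,50),(34,255,255))>0
    V,U=np.indices(m.shape); m&=(U>465)&(U<505)&(V>190)&(V<260) if n=='top' else (U>165)&(U<235)&(V>160)&(V<205)
    L=(pts(c,m)-LN)@Rb; L=L[L[:,2]>17]; L=L[L[:,2]<40]
    print(n,len(L),np.percentile(L,[2,50,98],axis=0)); print(np.polyfit(L[:,0],L[:,2],1),np.polyfit(L[:,0],L[:,1],1))
c0=pickle.load(open('c0.pkl','rb'))['scene']; c=d['scene']
for (x0,x1,y0,y1),nm in(((345,412,262,305),'pan'),):
    hsv=cv2.cvtColor(c['image'],cv2.COLOR_BGR2HSV);V,U=np.indices((480,640))
    p=(cv2.inRange(hsv,(12,90,80),(26,255,255))>0)&(U>=x0)&(U<x1)&(V>=y0)&(V<y1); print(np.median(pts(c,p)[:,2]),p.sum())
cv2.imwrite('pics/end.png',c['image'])
wait(.3); finish_job()
E
```

```text
top 277 [[-95.19 -13.73  17.74]
 [-17.93  -4.87  23.93]
 [ 21.6    8.92  29.28]]
[-0.   23.67] [ 0.02 -3.42]
scene 281 [[-98.53 -15.97  17.49]
 [-36.64  -6.8   25.2 ]
 [ 19.67  11.3   30.26]]
[ 0.   24.71] [ 0.02 -4.05]
88.22304796947003 1028
the job is handed in; nothing more can be done
```

View pics/end.png

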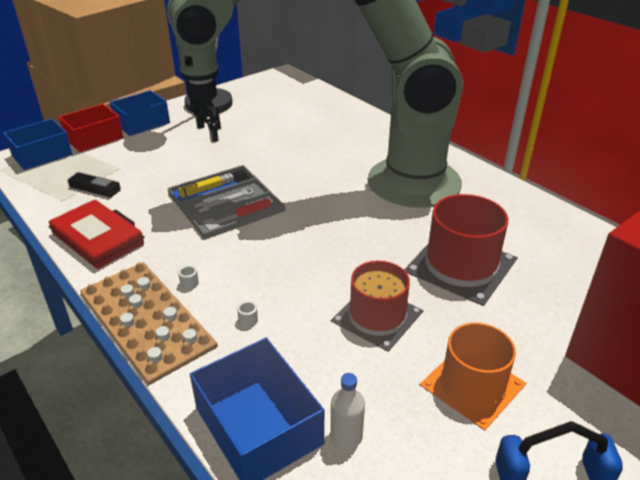

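I picked up the brush, dipped it at 50° into the small red can, then laid it on the blue liner with the bristles over the black end and handed the job in at about 22 s. `finish_job` gives no verdict, so the results below are my own checks.

- **Dip:** the bristles met the pan with the brush tip about 21 mm below the rim. The pan went about 10 mm down by travel and about 9.6 mm by force (5.4 N), and was held there for over 0.6 s.
- **Set-down:** the brush touched the liner at the expected height, and the upward force settled at about 9.5 N, well under the 60 N limit. I eased up 0.8 mm before opening the gripper, and the fingers cleared the walls with no noticeable force.
- **Final checks:** the brush lies level on the liner with its length centred and 3–5 mm off across, within the 27 mm allowed. The pan's height in the scene camera is back at its starting value (88.2 mm against 88.1 mm). Scraper, wrench and sleeves look unmoved in the last picture; I did not measure them.
- **Disagreements:** one top-view tip reading before the dip was about 36 mm out, because I had picked a gripper part instead of the bristles. The scene view and the pan contact showed the tip near the can's centre. The top-view tilt reading before set-down was spoiled by outlying points, so I relied on the scene view; afterwards both views agreed the brush was level.

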